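# Back the indexing table off one notch

## Task

The round indexing table was advanced one notch too far. With a fingertip push the pawl's ball-topped lever outward, away from the table, until the pawl lifts clear and stays up; push one of the table's upright pegs to turn the table backward (clockwise seen from above) by exactly one notch; then push the lever back in so that the pawl drops fully home between the teeth. Only push: do not grip the ball or a peg, do not touch the glass flask standing in the middle (it rides round with the table), and leave the other things where they are.

Things in the scene. Friction and masses are not known exactly. Their poses are not given: they have to be found in the camera images.
- indexer: Fixed grey base of the indexing table. Origin: on the bench, on the table's vertical turning axis; z up. Plate 16 mm thick, x -120 to 120, y -190 to 120 mm. The pawl stands on its -y side: its hinge runs along the base's x at y = -142, 66 mm above the bench, between two grey cheeks 80 mm high. 'Inward' (to the table) is the base's +y, 'outward' -y.
- wheel (a joint): Turn of the round table, rad: positive counter-clockwise from above (forward), negative clockwise (backward). Near 0 at the start, pawl between two teeth. One notch is 0.628 rad (36 degrees); the wanted notch is centred at -0.628, with about 0.06 rad of play either way. With the pawl down it is locked backward. It stays where it is left (friction 0.15 N m, 2 to 3 N at a peg).
- wheel_top (a point): Centre of the table's top face, on its axis, 39 mm above the bench. The dark disc is 224 mm across. Ten steel ratchet teeth, 9 mm high, stand on it from radius 88 to 110 mm, each steep on its clockwise side and sloping down counter-clockwise to a flat gap. If the pawl is set down on a slope, pushing the table backward brings it down into the gap and to a stop.
- pawl (a joint): Lift of the pawl in rad: 0 fully down between the teeth, 0.95 fully open. Its nose clears the teeth from about 0.22. The heavy ball makes it tip over: left below about 0.5 it falls down to 0, above that it falls open to 0.95 and stays there. Pushing the ball takes less than 2 N.
- pawl_knob (a point): Centre of the black ball, 32 mm across, on top of the pawl's 8 mm steel lever, 75 mm from the pawl's hinge. With the pawl down the lever leans 0.35 rad inward and the ball centre is 26 mm inward of the hinge and 136 mm above the bench; fully open it leans 0.6 rad outward, ball centre 42 mm outward of the hinge and 128 mm above the bench.
- flask: Loose conical glass flask, 48 mm across the foot, 60 mm high, standing on the middle of the table inside a low brass ring (66 mm across, 10 mm high). Origin at the centre of its underside. Not to be touched.
- jar: Loose amber jar with a steel lid, 56 mm across, 75 mm high, standing on the bench; origin at the centre of its underside. Leave alone.
- spanner: Loose steel spanner, 150 mm long, lying flat on the bench along its x axis. Leave alone.
- joint_cup: Loose stepped brass fitting, foot 52 mm across, 45 mm high, standing on the bench; origin at the centre of its underside. Leave alone.
- peg0 (a point): Top centre of one of the table's five upright steel pegs, 12 mm across and 45 mm high, its top 84 mm above the bench; they stand on the table 68 mm from its axis, 72 degrees apart; at table angle 0 this one is at 18 degrees from the base's +x axis, counter-clockwise from above.
- peg1 (a point): Top centre of one of the table's five upright steel pegs, 12 mm across and 45 mm high, its top 84 mm above the bench; they stand on the table 68 mm from its axis, 72 degrees apart; at table angle 0 this one is at 90 degrees from the base's +x axis, counter-clockwise from above.
- peg2 (a point): Top centre of one of the table's five upright steel pegs, 12 mm across and 45 mm high, its top 84 mm above the bench; they stand on the table 68 mm from its axis, 72 degrees apart; at table angle 0 this one is at 162 degrees from the base's +x axis, counter-clockwise from above.
- peg3 (a point): Top centre of one of the table's five upright steel pegs, 12 mm across and 45 mm high, its top 84 mm above the bench; they stand on the table 68 mm from its axis, 72 degrees apart; at table angle 0 this one is at 234 degrees from the base's +x axis, counter-clockwise from above.
- peg4 (a point): Top centre of one of the table's five upright steel pegs, 12 mm across and 45 mm high, its top 84 mm above the bench; they stand on the table 68 mm from its axis, 72 degrees apart; at table angle 0 this one is at 306 degrees from the base's +x axis, counter-clockwise from above.

How it is judged (in metres and radians):
On the way, in this order (a step that is already met when the one before it is completed fails the run):
1. pawl lifted clear of the teeth while the table still stands in its first notch (value of joint pawl above 0.25 rad and value of joint wheel between -0.13 and 0.13 rad), for 0.1 s.
2. table pushed backward past the tooth, pawl up (value of joint wheel below -0.22 rad and value of joint pawl above 0.2 rad), for 0.1 s.
At the end, for the whole second after the job is handed in: The pawl is fully down (below 0.05 rad), the table stands still one notch backward (-0.628 rad, within 0.12), and the flask stands upright in its ring (value of joint pawl below 0.05 rad and value of joint wheel between -0.7483 and -0.5083 rad and velocity of joint wheel between -0.05 and 0.05 rad/s and angle between flask's own z axis and vertical below 0.15 rad and horizontal distance between flask and indexer below 0.01 m and linear speed of flask below 0.03 m/s); the robot touches nothing.
It fails at once if the flask is touched, tipped, lifted or pushed out of its ring (contact force between any of the fingers, the arm and flask above 1 N or angle between flask's own z axis and vertical above 0.25 rad or z of flask in the frame of indexer above 0.047 m or horizontal distance between flask and indexer above 0.012 m).
It fails at once if another thing on the bench is moved or lifted (distance of any of jar, spanner, joint_cup from where it was at the start of the episode above 0.015 m).
It fails at once if the ball is gripped between the fingers (distance between the grasp point and pawl_knob below 0.015 m).
It fails at once if a peg is gripped between the fingers ((horizontal distance between the grasp point and peg0 below 0.008 m and z of the grasp point in the frame of indexer below 0.084 m) or (horizontal distance between the grasp point and peg1 below 0.008 m and z of the grasp point in the frame of indexer below 0.084 m) or (horizontal distance between the grasp point and peg2 below 0.008 m and z of the grasp point in the frame of indexer below 0.084 m) or (horizontal distance between the grasp point and peg3 below 0.008 m and z of the grasp point in the frame of indexer below 0.084 m) or (horizontal distance between the grasp point and peg4 below 0.008 m and z of the grasp point in the frame of indexer below 0.084 m)).
It also fails if it takes over 64 s, if anything falls off the work surface, if the arm or the gripper's body presses on something with over 40 N, if the wrist force passes 120 N, or if a joint passes its speed limit or range.

## Robot

A 7-joint arm with a two-finger parallel gripper is mounted at the origin on the work surface. World frame = base frame: x ahead of the robot, y to its left, z up, the work surface at z = 0. Lengths are in mm, angles in rad, forces in N, time in s.
With the tool pointing down it reaches from about 350 to 900 mm from the base axis. Payload 7.2 kg.
Tool frame: the origin (TCP) lies at the very end of the fingers, on their centre line; the grasp point (between the pads) lies 19 mm behind it (manip.pinch_z is the z of the grasp point in the tool frame, in mm); z points along the fingers, y is the direction in which the jaws open and shut (so a half turn about z gives the same grasp; the last joint's range is limited). The gripper opens to 85 mm and grips with 20 to 120 N. Pads are 22 mm wide; open, the fingers measure 114 mm over their backs; the gripper's body (76 mm by 85 mm) begins 54 mm behind the grasp point. The pads swing forward as they close: fully open they stand 13 mm farther back than shut.
Start: joints at [-1.334, 0.411, -0.013, 1.596, 0.006, 1.134, -0.082], TCP at [187.573, 596.192, 231.297] pointing down, gripper open.
Joint ranges: [-2.95, 2.95], [-0.29, 1.99], [-1.47, 1.44], [0.14, 2.54], [-1.03, 4.17], [0.13, 1.85], [-2.86, 2.86]. Speed limits (rad/s): [2.39, 2.39, 3.01, 3.01, 3.14, 3.14, 3.14].

## Interface

Orientations are given as a unit quaternion [w, x, y, z].
In Python, from rig import manip, read_camera, calibration, job gives the robot as it stands.
- The arm moves only by the tool carry_out, never from a script. Its argument "plan" is a list of rows, each an object with "travel": the shift along the tool's x, y, z in mm, a list of three; "delta_rot": the turn, a rotation vector about the tool's x, y, z in degrees, a list of three. A call has 1 to 10 rows; each row is the pose to reach, as a shift and turn from the pose measured when the call began, along the tool's axes at that moment; what a row does not reach only later rows make up. A row lasts 1/10 s, in which the tool goes at most 50 mm and 8.59 degrees, less where a joint would pass 70% of its speed; a pose out of reach is approached as far as the arm can. A call with a gripper value outside its range is refused whole. "hand" is the finger opening in mm, from 0 to 85.4, set as the call begins (left out, the last holds). The fingers move at their own pace and stop on an object; "newtons" is the grip in N (left out, the last holds). Time passes only in rows, so rows that repeat a pose let the fingers close. It gives the time, the measured TCP pose, the force and the opening at its end, in the units of the state.
- manip.observe(): the state, without advancing time (a new reading comes with each control period).
- read_camera(name): name is "scene" or "side" or "wrist"; returns the picture (420x560x3 uint8, blue, green, red); there is no depth.
- calibration(name): a dict with "camera_matrix" (3x3 intrinsics, pixels), "xyz" and "attitude" of the camera in the world. Camera axes: x right, y down, z forward; pixel columns grow to the right and rows downward; lengths in mm; the calibration is good to about 2 mm. A picture is of the moment at which its call begins: read the wrist's pose just before it. calibration takes no time and is no camera call; for the wrist camera it gives the pose at the moment of the call.
- job.sign_off(): hands the job in, once; it reports no verdict.
The state is a dict: "time_s": time; "qpos": joint angles; "dq": joint speeds; "effort": joint torques, N m; "tcp_pos": TCP position; "eef_rot": TCP orientation; "ft_force": force on the tool from outside, world axes, zero at the start; "moment": the same for the moment, N m; "finger_gap": finger opening in mm.
Only numpy, scipy, OpenCV 4.12 (cv2) and the standard library are available. Lean on these libraries where they do the work, as an engineer would, in place of code of your own. Each camera call takes 0.05 s, during which the arm holds its last target.

## Working session

There is one attempt and no reset: what is moved stays moved. The work goes in short steps, Python scripts to look and compute and a tool call to move; the robot and the scene stay as the last step left them, time stands still between calls to the robot, and variables do not carry over. Pictures are saved under pics/ and viewed, and the job is handed in when it is done.

Besides the shell and the picture viewer there is one more tool, called after "Request:" as a command line: name --argument value ..., lists and objects as JSON in quotes. carry_out: Moves the arm, as the interface text tells. Its arguments: {"type":"object","properties":{"plan":{"type":"array"},"hand":{"type":"number"},"newtons":{"type":"number"}},"required":["plan"]}

```bash
mkdir -p pics; ls
python3 - <<'E'
from rig import manip, read_camera, calibration, job
import cv2
print(manip.observe())
for n in ("scene","side","wrist"):
    print(n,calibration(n)); cv2.imwrite(f"pics/a_{n}.png",read_camera(n))
E
```

```text
pics
{'time_s': 0.0, 'qpos': array([-1.33421103,  0.41188493, -0.01273275,  1.59706239,  0.00562139,
        1.13430187, -0.08222156]), 'dq': array([ 0.00052734,  0.00175592, -0.0013047 , -0.00028511,  0.00070123,
       -0.00036694, -0.00086226]), 'effort': array([ 2.51487627e-04, -6.00656033e+01,  6.82415552e-01, -2.99413651e+01,
        1.39145827e-02,  1.09125368e-02,  2.70179612e-07]), 'tcp_pos': array([187.43871938, 595.70101749, 230.45479156]), 'eef_rot': array([-6.02053093e-05,  1.51788002e-01,  9.88412741e-01, -8.08119111e-04]), 'ft_force': array([-0.5163158 ,  0.98379987,  0.34583415]), 'moment': array([0.01954664, 0.02182967, 0.06312743]), 'finger_gap': 85.46121764145049}
scene {'camera_matrix': array([[384.48440655,   0.        , 279.91322588],
       [  0.        , 384.48440655, 211.80282974],
       [  0.        ,   0.        ,   1.        ]]), 'xyz': array([1180.74957478,  181.88235157,  659.024681  ]), 'attitude': array([-0.25224055,  0.59022999,  0.70693726, -0.29705718])}
side {'camera_matrix': array([[387.46437232,   0.        , 280.67567543],
       [  0.        , 387.46437232, 205.83283092],
       [  0.        ,   0.        ,   1.        ]]), 'xyz': array([ 303.75034103, -378.55385913,  444.05668585]), 'attitude': array([-0.47907413,  0.82422959, -0.25585453,  0.16022489])}
wrist {'camera_matrix': array([[335.22745958,   0.        , 283.17093573],
       [  0.        , 335.22745958, 211.82541826],
       [  0.        ,   0.        ,   1.        ]]), 'xyz': array([121.42961581, 615.97737629, 372.10916188]), 'attitude': array([0.10993626, 0.79888276, 0.58588978, 0.08020925])}
```

View pics/a_scene.png

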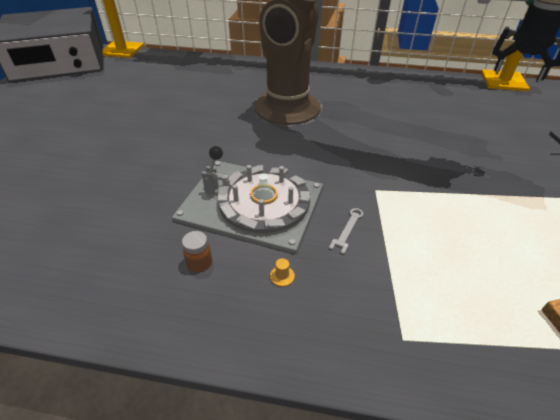

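View pics/a_side.png

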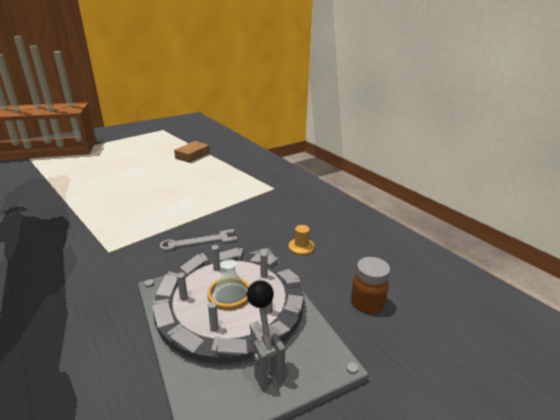

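View pics/a_wrist.png

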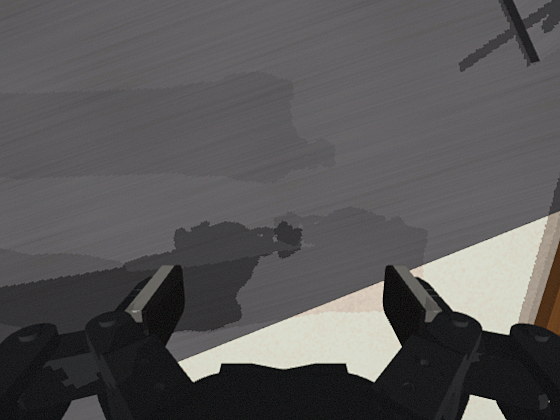

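```bash
cat > h.py <<'E'
import numpy as np, cv2
from scipy.spatial.transform import Rotation as R
from rig import manip, read_camera, calibration, job
def ray(c,uv):
    K=c['camera_matrix'];q=c['attitude'];M=R.from_quat([q[1],q[2],q[3],q[0]]).as_matrix()
    d=M@np.linalg.solve(K,[uv[0],uv[1],1.]);return np.array(c['xyz']),d/np.linalg.norm(d)
def plane(c,uv,z):
    o,d=ray(c,uv);return o+d*(z-o[2])/d[2]
def tri(c1,u1,c2,u2):
    o,d=ray(c1,u1);p,e=ray(c2,u2)
    s=np.linalg.lstsq(np.c_[d,-e],p-o,rcond=None)[0]
    a=o+d*s[0];b=p+e*s[1];return (a+b)/2,np.linalg.norm(a-b)
def proj(c,P):
    K=c['camera_matrix'];q=c['attitude'];M=R.from_quat([q[1],q[2],q[3],q[0]]).as_matrix()
    v=K@(M.T@(np.array(P)-c['xyz']));return v[:2]/v[2]
E
python3 - <<'E'
from h import *
for n,(x0,y0,x1,y1) in {'scene':(170,130,370,300),'side':(130,210,400,410)}.items():
    im=cv2.imread(f'pics/a_{n}.png')
    k=4 if n=='scene' else 2.9
    cv2.imwrite(f'pics/b_{n}.png',cv2.resize(im[y0:y1,x0:x1],None,fx=k,fy=k,interpolation=cv2.INTER_CUBIC)[:600,:800])
    hsv=cv2.cvtColor(im,cv2.COLOR_BGR2HSV)
    m=cv2.inRange(hsv,(10,140,90),(30,255,255)); m[:y0]=0;m[y1:]=0;m[:,:x0]=0;m[:,x1:]=0
    nn,l,s,ce=cv2.connectedComponentsWithStats(m)
    print(n,'brass',[(s[i].tolist(),ce[i].round(1).tolist()) for i in range(1,nn) if s[i,4]>20])
    m=cv2.inRange(im,(0,0,0),(28,28,28)); m[:y0]=0;m[y1:]=0;m[:,:x0]=0;m[:,x1:]=0
    nn,l,s,ce=cv2.connectedComponentsWithStats(m)
    print(n,'dark',[(s[i].tolist(),ce[i].round(1).tolist()) for i in range(1,nn) if s[i,4]>40])
E
```

```text
scene brass [([251, 187, 7, 15, 31], [253.3, 195.0]), ([265, 186, 12, 17, 44], [271.8, 196.2]), ([184, 246, 26, 13, 102], [198.8, 254.1]), ([270, 259, 25, 28, 488], [281.8, 273.3])]
scene dark []
side brass [([289, 225, 25, 30, 499], [301.3, 241.2]), ([354, 275, 33, 18, 208], [366.8, 286.4]), ([242, 280, 8, 8, 24], [245.8, 283.8]), ([208, 282, 9, 19, 59], [210.9, 291.1]), ([217, 297, 31, 13, 171], [232.5, 304.3])]
side dark [([248, 282, 25, 25, 386], [260.4, 295.6])]
```

View pics/b_scene.png

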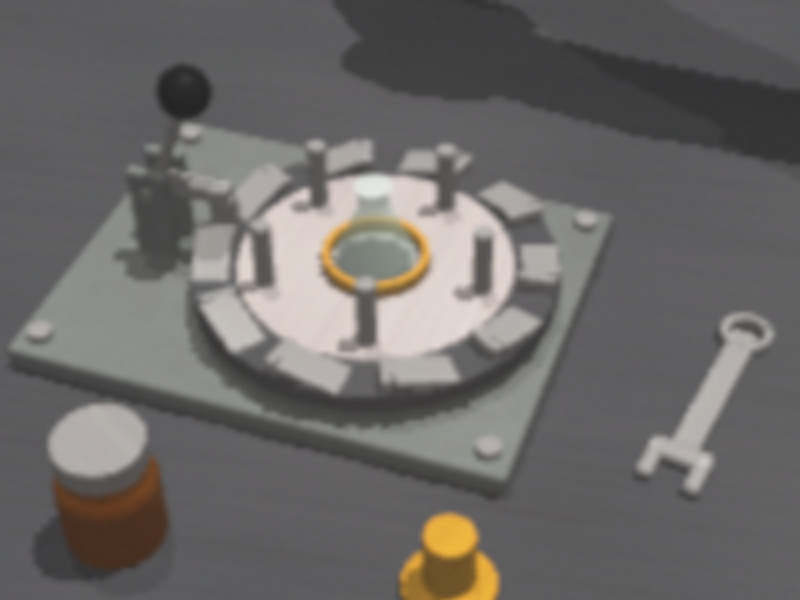

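View pics/b_side.png

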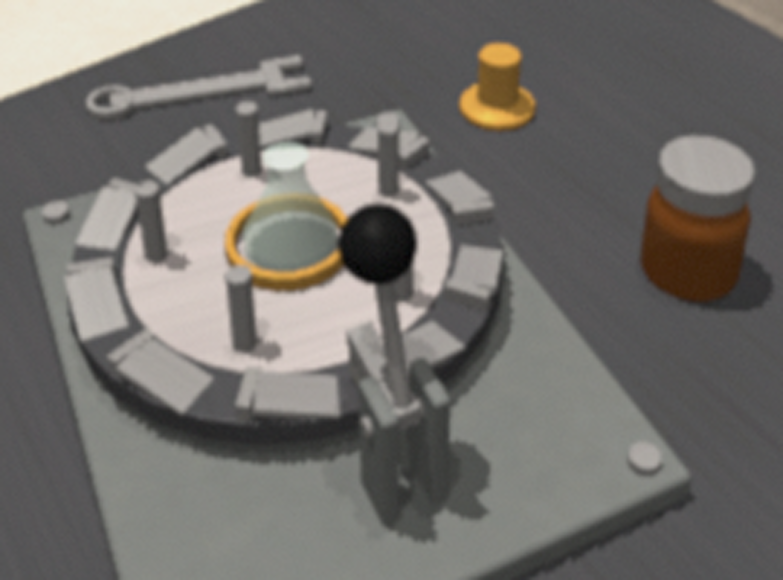

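Run:
```python
from h import *
cs,cd=calibration('scene'),calibration('side')
S=lambda x,y:((x+.5)/4-.5+170,(y+.5)/4-.5+130)
D=lambda x,y:((x+.5)/2.9-.5+130,(y+.5)/2.9-.5+210)
print('ball',tri(cs,S(184,91),cd,D(378,243)))
sp=[S(*p) for p in [(316,146),(446,150),(483,232),(366,284),(262,226)]]
dp=[D(*p) for p in [(239,274),(149,187),(247,106),(388,121)]]
P=np.array([plane(cs,p,84) for p in sp]);Q=np.array([plane(cd,p,84) for p in dp])
print(P.round(1));print(Q.round(1))
for i in range(4): print('tri',tri(cs,sp[i],cd,dp[i]))
c=P.mean(0)[:2];r=P[:,:2]-c;print('centre',c,np.linalg.norm(r,axis=1),np.degrees(np.arctan2(r[:,1],r[:,0])))
print('jarlid',plane(cs,S(98,440),75),plane(cd,D(706,163),75))
print('cuptop',plane(cs,S(450,530),45),plane(cd,D(500,54),45))
print('spanner',plane(cs,S(745,332),4),plane(cs,S(675,465),4))
print('bolts s',[plane(cs,S(*p),18)[:2].round(1) for p in [(191,132),(586,220),(488,446),(39,331)]])
print('bolts d',[plane(cd,D(*p),18)[:2].round(1) for p in [(56,211),(645,456)]])
print('ring',plane(cs,S(375,256),49),plane(cd,D(287,241),49))
```

```text
ball (array([484.09538834, -90.70754719, 137.66400865]), np.float64(0.40340477498809957))
[[452.6 -22.6  84. ]
 [441.9  56.3  84. ]
 [513.7  90.5  84. ]
 [569.2  33.8  84. ]
 [531.7 -35.5  84. ]]
[[453.2 -22.9  84. ]
 [443.6  56.6  84. ]
 [514.9  91.9  84. ]
 [571.8  37.4  84. ]]
tri (array([453.05162671, -22.66924703,  84.11669587]), np.float64(0.5476444485778407))
tri (array([443.19995847,  56.23452681,  84.65069881]), np.float64(0.7036647054259102))
tri (array([514.49149079,  90.71417289,  84.80133989]), np.float64(0.23881119637887793))
tri (array([570.55841188,  34.60965813,  85.82674948]), np.float64(1.174982722943598))
centre [501.83314801  24.49781014] [68.11332181 67.81477498 67.07955343 68.00585737 67.05687338] [-136.29499425  152.05983473   79.81003635    7.84455427  -63.50725582]
jarlid [698.83582866 -77.35671379  75.        ] [698.15970706 -76.89164013  75.        ]
cuptop [699.96804134 104.18470482  45.        ] [702.6537178  104.19966753  45.        ]
spanner [484.36008091 250.06242298   4.        ] [599.57750813 215.25528001   4.        ]
bolts s [array([ 369.5, -134.2]), array([413.2, 143.6]), array([616.9, 111.4]), array([ 575.2, -166.2])]
bolts d [array([417.4, 145.5]), array([ 579.1, -162. ])]
ring [506.72577593  24.836727    49.        ] [498.61444535  19.49558552  49.        ]
```

```bash
cat >> h.py <<'E'
C=np.array([502.4,24.9]);yaw=np.radians(-9.0)
XB=np.array([np.cos(yaw),np.sin(yaw)]);YB=np.array([-np.sin(yaw),np.cos(yaw)])
def b2w(x,y,z): return np.r_[C+x*XB+y*YB,z]
def w2b(P): d=np.array(P[:2])-C; return np.array([d@XB,d@YB,P[2]])
RT=np.c_[np.r_[YB,0],np.r_[XB,0],[0,0,-1]]   # tool x=+y_b, y=+x_b, z down
def mv(*bp):
    s=manip.observe();q=s['eef_rot'];M=R.from_quat([q[1],q[2],q[3],q[0]]).as_matrix()
    print('t',round(s['time_s'],2),'tcp base',w2b(s['tcp_pos']).round(1),'F',s['ft_force'].round(1),'gap',round(s['finger_gap'],1),'q',s['qpos'].round(2))
    for b in bp: print(b,'travel',(M.T@(b2w(*b)-s['tcp_pos'])).round(1),'rot',np.degrees(R.from_matrix(M.T@RT).as_rotvec()).round(1))
E
python3 -c "
from h import *
s=tri(calibration('scene'),(215.6,152.4),calibration('side'),(260,293.6))[0];print(w2b(s))
for p in [(701,104,0),(698.5,-77,0)]:print(w2b(p))
mv((0,-20,220),(0,-65,200),(0,-65,120))"
```

```text
[-4.45856311e-02 -1.17138919e+02  1.37546769e+02]
[183.78093826 109.1940325    0.        ]
[209.62635558 -69.96864331   0.        ]
t 0.15 tcp base [-400.4  514.6  230.6] F [ 0.3  0.1 -0.4] gap 85.1 q [-1.33  0.41 -0.01  1.6   0.01  1.13 -0.08]
(0, -20, 220) travel [-474.7 -469.9   11.3] rot [-0.1  0.1 81.5]
(0, -65, 200) travel [-481.3 -514.4   31.3] rot [-0.1  0.1 81.5]
(0, -65, 120) travel [-481.3 -514.3  111.3] rot [-0.1  0.1 81.5]
```

Request:
carry_out --plan '[{"travel": [-50, -40, 0], "delta_rot": [0, 0, 8]}, {"travel": [-90, -75, 0], "delta_rot": [0, 0, 16]}, {"travel": [-125, -110, 0], "delta_rot": [0, 0, 24]}, {"travel": [-160, -145, 0], "delta_rot": [0, 0, 32]}, {"travel": [-195, -180, 0], "delta_rot": [0, 0, 40]}, {"travel": [-230, -215, 0], "delta_rot": [0, 0, 48]}, {"travel": [-265, -250, 0], "delta_rot": [0, 0, 56]}, {"travel": [-300, -285, 0], "delta_rot": [0, 0, 64]}, {"travel": [-335, -320, 0], "delta_rot": [0, 0, 72]}, {"travel": [-370, -355, 0], "delta_rot": [0, 0, 80]}]' --hand 0 --newtons 20

```text
time_s: 1.15
tcp_pos: [428.2, 156.1, 231.3]
eef_rot: [0.0, 0.753, 0.658, -0.0]
ft_force: [1.1, 0.4, -0.3]
finger_gap: -0.1
```

```bash
python3 -c "
from h import *
mv((0,-20,220),(0,-65,200),(0,-65,120))"
```

```text
t 1.15 tcp base [-93.8 118.  231.3] F [ 1.1  0.4 -0.3] gap -0.1 q [-0.87  0.11  0.46  2.01 -0.06  1.03 -0.52]
(0, -20, 220) travel [-139.9   90.9   11.4] rot [0.  0.  1.2]
(0, -65, 200) travel [-184.9   89.9   31.4] rot [0.  0.  1.2]
(0, -65, 120) travel [-184.9   89.9  111.4] rot [0.  0.  1.2]
```

Request:
carry_out --plan '[{"travel": [-40, 20, 5], "delta_rot": [0, 0, 1.2]}, {"travel": [-80, 40, 10], "delta_rot": [0, 0, 1.2]}, {"travel": [-120, 60, 20], "delta_rot": [0, 0, 1.2]}, {"travel": [-155, 80, 30], "delta_rot": [0, 0, 1.2]}, {"travel": [-180, 90, 50], "delta_rot": [0, 0, 1.2]}, {"travel": [-180, 90, 75], "delta_rot": [0, 0, 1.2]}, {"travel": [-180, 90, 95], "delta_rot": [0, 0, 1.2]}, {"travel": [-180, 90, 110], "delta_rot": [0, 0, 1.2]}, {"travel": [-180, 90, 110], "delta_rot": [0, 0, 1.2]}]'

```text
time_s: 2.05
tcp_pos: [491.5, -34.6, 119.6]
eef_rot: [-0.001, 0.76, 0.649, -0.002]
ft_force: [-0.6, -0.5, 0.4]
finger_gap: -0.2
```

```bash
python3 -c "
from h import *
mv((0,-65,120),(0,-145,120))
a=read_camera('side');b=read_camera('scene')
cv2.imwrite('pics/c.png',np.hstack([cv2.resize(a[160:410,100:380],None,fx=1.4,fy=1.4),cv2.resize(b[80:255,150:350],None,fx=2,fy=2)]))"
```

```text
t 2.05 tcp base [ -1.5 -60.5 119.6] F [-0.6 -0.5  0.4] gap -0.2 q [-0.48  0.36  0.56  2.06 -0.26  0.8   0.08]
(0, -65, 120) travel [-4.5  1.5 -0.4] rot [-0.2  0.1  0. ]
(0, -145, 120) travel [-84.5   1.5  -0.3] rot [-0.2  0.1  0. ]
```

View pics/c.png

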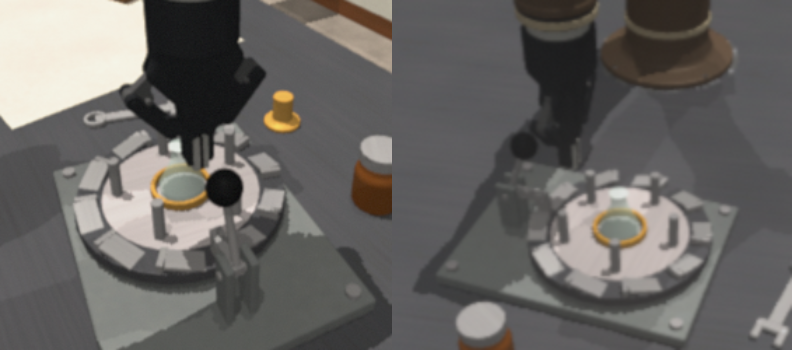

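Fingers (left pane ~(197,155)) stand inward of the ball (225,187), clear of the flask. Pushing outward.

Request:
carry_out --plan '[{"travel": [-10, 1.5, 0], "delta_rot": [0, 0, 0]}, {"travel": [-20, 1.5, 0], "delta_rot": [0, 0, 0]}, {"travel": [-28, 1.5, 0], "delta_rot": [0, 0, 0]}, {"travel": [-36, 1.5, 0], "delta_rot": [0, 0, 0]}, {"travel": [-44, 1.5, 0], "delta_rot": [0, 0, 0]}, {"travel": [-52, 1.5, 0], "delta_rot": [0, 0, 0]}, {"travel": [-60, 1.5, 0], "delta_rot": [0, 0, 0]}, {"travel": [-68, 1.5, 0], "delta_rot": [0, 0, 0]}, {"travel": [-75, 1.5, 0], "delta_rot": [0, 0, 0]}, {"travel": [-80, 1.5, 0], "delta_rot": [0, 0, 0]}]'

```text
time_s: 3.15
tcp_pos: [481.7, -114.7, 121.6]
eef_rot: [0.0, 0.761, 0.649, -0.001]
ft_force: [0.1, 0.5, 1.1]
finger_gap: -0.2
```

```bash
python3 -c "
from h import *
mv((0,-65,120),(0,-145,120))
a=read_camera('side');b=read_camera('scene')
cv2.imwrite('pics/d.png',np.hstack([cv2.resize(a[160:410,100:380],None,fx=1.4,fy=1.4),cv2.resize(b[80:255,150:350],None,fx=2,fy=2)]))"
```

```text
t 3.15 tcp base [   1.4 -141.1  121.6] F [0.1 0.5 1.1] gap -0.2 q [-0.33  0.36  0.58  2.05 -0.27  0.8   0.25]
(0, -65, 120) travel [76.1 -1.4  1.5] rot [-0.   0.1 -0. ]
(0, -145, 120) travel [-3.9 -1.4  1.6] rot [-0.   0.1 -0. ]
```

View pics/d.png

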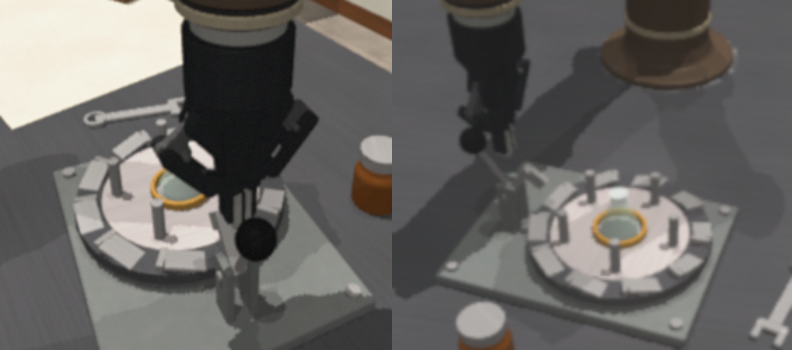

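```bash
python3 -c "
from h import *
P,e=tri(calibration('scene'),(189.2,149.7),calibration('side'),(282,332));print(w2b(P),e)
mv((0,-100,170),(67,52,170),(67,52,58))"
```

```text
[   1.8033808  -180.51231748  134.07950039] 9.20823320549564
t 3.25 tcp base [   1.4 -141.2  121.6] F [ 0.2 -0.   0.2] gap 0.1 q [-0.33  0.36  0.58  2.05 -0.27  0.8   0.25]
(0, -100, 170) travel [ 41.1  -1.5 -48.4] rot [-0.   0.1 -0.1]
(67, 52, 170) travel [193.2  65.4 -48.6] rot [-0.   0.1 -0.1]
(67, 52, 58) travel [193.3  65.4  63.4] rot [-0.   0.1 -0.1]
```

Request:
carry_out --plan '[{"travel": [15, 0, -15], "delta_rot": [0, 0, 0]}, {"travel": [50, 10, -35], "delta_rot": [0, 0, 0]}, {"travel": [90, 25, -45], "delta_rot": [0, 0, 0]}, {"travel": [130, 45, -45], "delta_rot": [0, 0, 0]}, {"travel": [170, 60, -45], "delta_rot": [0, 0, 0]}, {"travel": [193, 66, -45], "delta_rot": [0, 0, 0]}, {"travel": [193, 66, -35], "delta_rot": [0, 0, 0]}, {"travel": [193, 66, -5], "delta_rot": [0, 0, 0]}, {"travel": [193, 66, 10], "delta_rot": [0, 0, 0]}, {"travel": [193, 66, 10], "delta_rot": [0, 0, 0]}]'

```text
time_s: 4.25
tcp_pos: [575.2, 64.7, 109.0]
eef_rot: [-0.001, 0.761, 0.649, -0.003]
ft_force: [-0.4, -0.5, 0.5]
finger_gap: 0.1
```

```bash
python3 -c "
from h import *
mv((67,52,58),)
a=read_camera('side');b=read_camera('scene')
cv2.imwrite('pics/e.png',np.hstack([cv2.resize(a[160:410,100:380],None,fx=1.4,fy=1.4),cv2.resize(b[80:255,150:350],None,fx=2,fy=2)]))
cv2.imwrite('pics/e_s.png',b);cv2.imwrite('pics/e_d.png',a)"
```

```text
t 4.25 tcp base [ 65.7  50.7 109. ] F [-0.4 -0.5  0.5] gap 0.1 q [-0.57  0.51  0.51  1.86 -0.31  0.86 -0.07]
(67, 52, 58) travel [ 1.5  1.5 51. ] rot [-0.3  0.2 -0.1]
```

View pics/e.png

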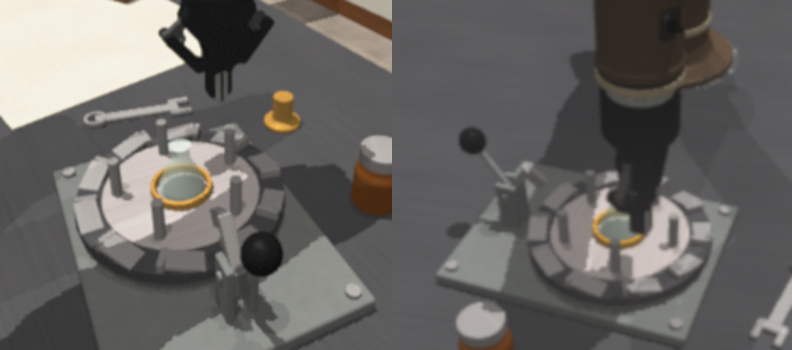

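```bash
python3 -c "
from h import *
s=manip.observe()['tcp_pos']
p=proj(calibration('side'),s);q=proj(calibration('scene'),s)
print((p-[100,160])*1.4,(q-[150,80])*2+[392,0])
for b in [(67,52,58),(65,19,84),(0,68,84)]:
  p=proj(calibration('side'),b2w(*b));q=proj(calibration('scene'),b2w(*b))
  print(b,(p-[100,160])*1.4,(q-[150,80])*2+[392,0])
"
```

```text
[219.73856006  94.74200608] [640.25137509 230.75686309]
(67, 52, 58) [219.39781895 132.64792717] [641.48562793 266.39305384]
(65, 19, 84) [229.11057852 130.34350632] [613.9304882  241.44033025]
(0, 68, 84) [159.21630862 121.19008511] [674.16713395 215.04070378]
```

Request:
carry_out --plan '[{"travel": [1, 1.5, 15], "delta_rot": [0, 0, 0]}, {"travel": [1, 1.5, 30], "delta_rot": [0, 0, 0]}, {"travel": [1, 1.5, 42], "delta_rot": [0, 0, 0]}, {"travel": [1, 1.5, 49], "delta_rot": [0, 0, 0]}, {"travel": [0, 1.5, 49], "delta_rot": [0, 0, 0]}, {"travel": [-8, 1.5, 49], "delta_rot": [0, 0, 0]}, {"travel": [-14, 1.5, 49], "delta_rot": [0, 0, 0]}, {"travel": [-19, 1.5, 49], "delta_rot": [0, 0, 0]}, {"travel": [-24, 1.5, 49], "delta_rot": [0, 0, 0]}, {"travel": [-28, 1.5, 49], "delta_rot": [0, 0, 0]}]'

```text
time_s: 5.35
tcp_pos: [574.9, 36.5, 63.2]
eef_rot: [0.001, 0.761, 0.649, -0.0]
ft_force: [2.6, 2.2, -0.1]
finger_gap: -0.2
```

```bash
python3 -c "
from h import *
mv((67,-2,60),)
a=read_camera('side');b=read_camera('scene')
cv2.imwrite('pics/f.png',np.hstack([cv2.resize(a[160:410,100:380],None,fx=1.4,fy=1.4),cv2.resize(b[80:255,150:350],None,fx=2,fy=2)]))"
```

```text
t 5.35 tcp base [69.8 22.8 63.2] F [ 2.6  2.2 -0.1] gap -0.2 q [-0.5   0.56  0.47  1.9  -0.36  0.77  0.02]
(67, -2, 60) travel [-24.8  -2.7   3.2] rot [ 0.   0.1 -0.1]
```

View pics/f.png

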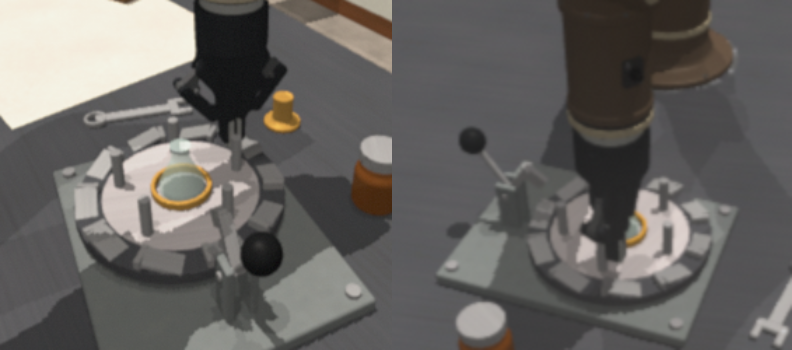

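Request:
carry_out --plan '[{"travel": [-4, -1, 2], "delta_rot": [0, 0, 0]}, {"travel": [-9, -1, 2], "delta_rot": [0, 0, 0]}, {"travel": [-14, -1, 2], "delta_rot": [0, 0, 0]}, {"travel": [-18, -1, 2], "delta_rot": [0, 0, 0]}, {"travel": [-21, -1, 2], "delta_rot": [0, 0, 0]}, {"travel": [-23, -1, 2], "delta_rot": [0, 0, 0]}, {"travel": [-23, -1, 2], "delta_rot": [0, 0, 0]}]'

```text
time_s: 6.15
tcp_pos: [568.5, 12.2, 60.6]
eef_rot: [0.0, 0.762, 0.648, -0.002]
ft_force: [0.9, 0.9, -0.1]
finger_gap: 0.1
```

```bash
python3 -c "
from h import *
mv((67,-2,60),)
a=read_camera('side');b=read_camera('scene')
cv2.imwrite('pics/g1.png',cv2.resize(a[210:410,130:400],None,fx=2.9,fy=2.9,interpolation=2)); cv2.imwrite('pics/g2.png',cv2.resize(b[130:280,170:370],None,fx=4,fy=4,interpolation=2))"
```

```text
t 6.15 tcp base [67.3 -2.2 60.6] F [ 0.9  0.9 -0.1] gap 0.1 q [-0.46  0.56  0.47  1.91 -0.36  0.76  0.06]
(67, -2, 60) travel [ 0.2 -0.3  0.6] rot [-0.1  0.2 -0.2]
```

View pics/g1.png

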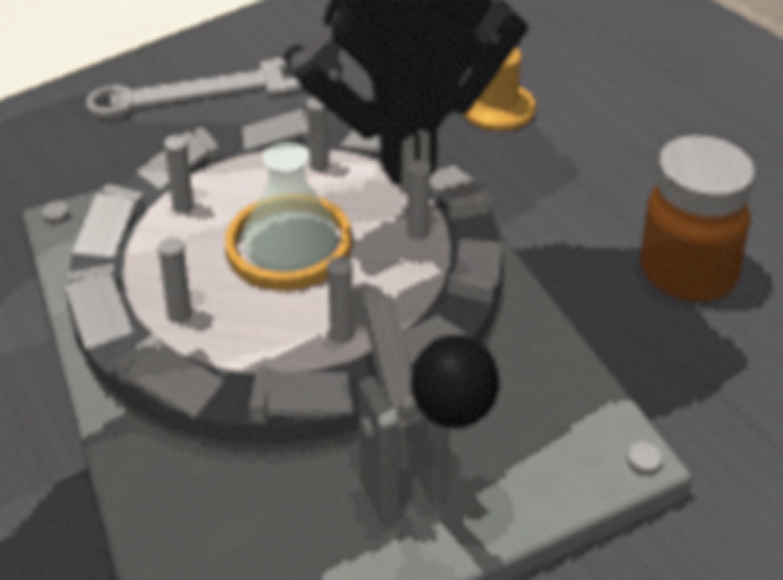

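View pics/g2.png

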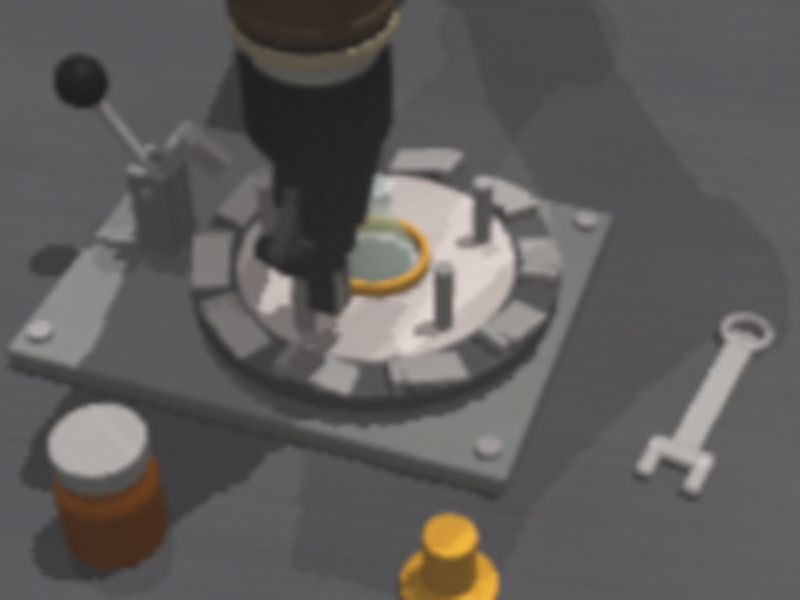

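```bash
cat >> h.py <<'E'
S=lambda x,y:((x+.5)/4-.5+170,(y+.5)/4-.5+130)
D=lambda x,y:((x+.5)/2.9-.5+130,(y+.5)/2.9-.5+210)
def ang(dl,sl):
    for c,l,f in (('side',dl,D),('scene',sl,S)):
        k=calibration(c)
        for p in l:
            b=w2b(plane(k,f(*p),84));a=np.degrees(np.arctan2(b[1],b[0]))
            w=(a-18+36)%72-36; w=w-72 if w>10 else w
            print(c,b.round(1),'r',np.hypot(*b[:2]).round(1),'wheel',round(np.radians(w),3))
E
python3 -c "
from h import *
print('start');ang([(239,274),(149,187),(247,106),(388,121)],[(316,146),(446,150),(483,232),(366,284),(262,226)])
print('now');ang([(316,104),(177,142),(172,244),(341,262)],[(482,182),(443,267)])"
```

```text
start
side [-41.1 -54.9  84. ] r 68.6 wheel -0.015
side [-63.1  22.1  84. ] r 66.8 wheel -0.022
side [ 1.9 68.2 84. ] r 68.2 wheel -0.028
side [66.6 23.2 84. ] r 70.5 wheel 0.022
scene [-41.8 -54.7  84. ] r 68.8 wheel -0.024
scene [-64.6  21.5  84. ] r 68.1 wheel -0.007
scene [ 0.9 66.6 84. ] r 66.6 wheel -0.013
scene [64.6 19.2 84. ] r 67.4 wheel -0.025
scene [ 38.4 -55.1  84. ] r 67.2 wheel -0.019
now
side [36.9 54.2 84. ] r 65.6 wheel -0.598
side [-41.2  52.2  84. ] r 66.5 wheel -0.589
side [-63.2 -23.   84. ] r 67.3 wheel -0.593
side [  3.1 -67.   84. ] r 67.1 wheel -0.581
scene [-42.4  51.9  84. ] r 67.0 wheel -0.571
scene [37.  54.8 84. ] r 66.1 wheel -0.595
```

Table is at about -0.588; nudging 3 mm more, then retreating.

Request:
carry_out --plan '[{"travel": [-1, 0, 0], "delta_rot": [0, 0, 0]}, {"travel": [-2, 0, 0], "delta_rot": [0, 0, 0]}, {"travel": [-3, 0, 0], "delta_rot": [0, 0, 0]}, {"travel": [-3, 0, 0], "delta_rot": [0, 0, 0]}]'

```text
time_s: 6.65
tcp_pos: [568.1, 9.5, 60.6]
eef_rot: [0.0, 0.761, 0.648, -0.002]
ft_force: [-1.4, 3.7, 1.7]
finger_gap: 0.2
```

```bash
python3 -c "
from h import *
mv((67,-2,60),)
a=read_camera('side');b=read_camera('scene')
cv2.imwrite('pics/h1.png',cv2.resize(a[210:410,130:400],None,fx=2.9,fy=2.9,interpolation=2)); cv2.imwrite('pics/h2.png',cv2.resize(b[130:280,170:370],None,fx=4,fy=4,interpolation=2))"
```

```text
t 6.65 tcp base [67.3 -4.9 60.6] F [-1.4  3.7  1.7] gap 0.2 q [-0.45  0.56  0.47  1.91 -0.36  0.75  0.06]
(67, -2, 60) travel [ 2.9 -0.3  0.6] rot [-0.1  0.2 -0.2]
```

View pics/h1.png

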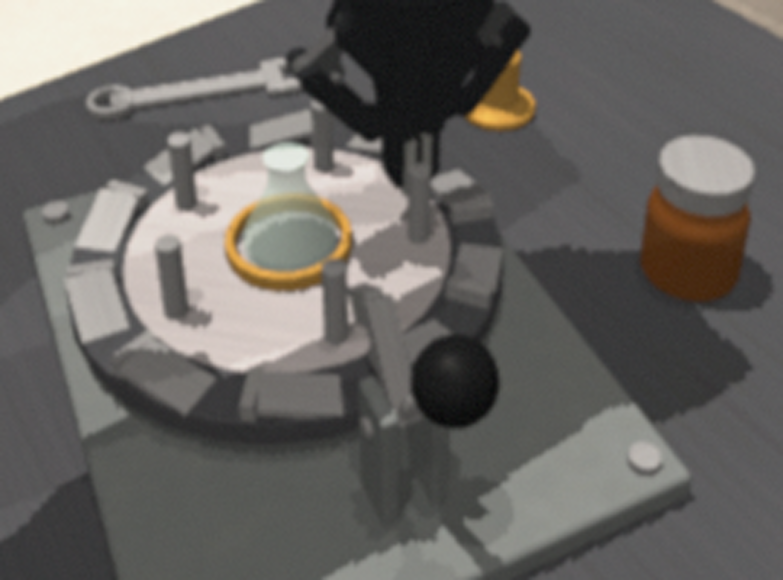

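```bash
python3 -c "
from h import *
ang([(321,106),(180,139),(168,242),(335,263)],[])
mv((67,8,61),(67,8,180),(0,-225,180),(0,-225,112))"
```

```text
side [38.7 51.3 84. ] r 64.3 wheel -0.647
side [-39.1  54.1  84. ] r 66.7 wheel -0.631
side [-64.6 -20.9  84. ] r 67.9 wheel -0.629
side [  0.4 -66.5  84. ] r 66.5 wheel -0.622
t 6.75 tcp base [67.4 -4.9 60.6] F [-1.   2.8  1. ] gap -0.3 q [-0.46  0.56  0.47  1.91 -0.36  0.75  0.06]
(67, 8, 61) travel [12.9 -0.5 -0.4] rot [-0.1  0.2 -0.2]
(67, 8, 180) travel [  12.6   -0.7 -119.4] rot [-0.1  0.2 -0.2]
(0, -225, 180) travel [-220.7  -66.9 -118.5] rot [-0.1  0.2 -0.2]
(0, -225, 112) travel [-220.5  -66.8  -50.5] rot [-0.1  0.2 -0.2]
```

Wheel reads -0.63. Backing off, rising and going to the outer side of the ball.

Request:
carry_out --plan '[{"travel": [6, 0, 0], "delta_rot": [0, 0, 0]}, {"travel": [12, 0, -10], "delta_rot": [0, 0, 0]}, {"travel": [12, 0, -45], "delta_rot": [0, 0, 0]}, {"travel": [12, 0, -85], "delta_rot": [0, 0, 0]}, {"travel": [5, 0, -115], "delta_rot": [0, 0, 0]}, {"travel": [-30, -5, -125], "delta_rot": [0, 0, 0]}, {"travel": [-75, -15, -125], "delta_rot": [0, 0, 0]}, {"travel": [-120, -30, -125], "delta_rot": [0, 0, 0]}, {"travel": [-165, -45, -125], "delta_rot": [0, 0, 0]}, {"travel": [-205, -60, -125], "delta_rot": [0, 0, 0]}]'

```text
time_s: 7.75
tcp_pos: [475.7, -185.0, 187.4]
eef_rot: [0.001, 0.762, 0.648, -0.001]
ft_force: [-0.3, -0.6, 0.3]
finger_gap: 0.3
```

```bash
python3 -c "
from h import *
mv((0,-232,185),(0,-232,112))"
```

```text
t 7.75 tcp base [   6.5 -211.5  187.4] F [-0.3 -0.6  0.3] gap 0.3 q [-0.25  0.29  0.64  1.96 -0.21  0.96  0.33]
(0, -232, 185) travel [-20.5  -6.4   2.5] rot [-0.   0.2 -0.2]
(0, -232, 112) travel [-20.2  -6.4  75.5] rot [-0.   0.2 -0.2]
```

Request:
carry_out --plan '[{"travel": [-15, -5, 0], "delta_rot": [0, 0, 0]}, {"travel": [-21, -6, 0], "delta_rot": [0, 0, 0]}, {"travel": [-21, -6, 20], "delta_rot": [0, 0, 0]}, {"travel": [-21, -6, 45], "delta_rot": [0, 0, 0]}, {"travel": [-21, -6, 65], "delta_rot": [0, 0, 0]}, {"travel": [-21, -6, 73], "delta_rot": [0, 0, 0]}, {"travel": [-21, -6, 73], "delta_rot": [0, 0, 0]}]'

```text
time_s: 8.45
tcp_pos: [466.5, -204.1, 113.8]
eef_rot: [0.0, 0.761, 0.648, -0.002]
ft_force: [-0.9, -0.5, 0.6]
finger_gap: -0.0
```

```bash
python3 -c "
from h import *
mv((0,-232,112),(0,-160,112))
a=read_camera('side');b=read_camera('scene')
cv2.imwrite('pics/i.png',np.hstack([cv2.resize(a[160:410,100:380],None,fx=1.4,fy=1.4),cv2.resize(b[80:255,150:350],None,fx=2,fy=2)]))"
```

```text
t 8.45 tcp base [   0.4 -231.8  113.8] F [-0.9 -0.5  0.6] gap -0.0 q [-0.16  0.4   0.6   2.03 -0.31  0.8   0.46]
(0, -232, 112) travel [-0.2 -0.4  1.8] rot [-0.1  0.2 -0.2]
(0, -160, 112) travel [71.8 -0.6  1.6] rot [-0.1  0.2 -0.2]
```

View pics/i.png

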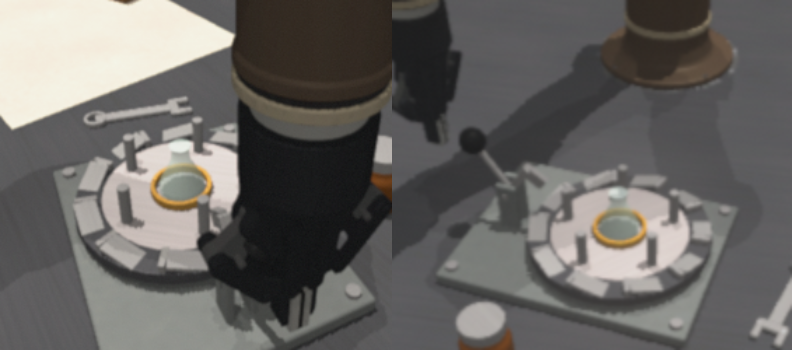

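Request:
carry_out --plan '[{"travel": [12, 0, 1], "delta_rot": [0, 0, 0]}, {"travel": [22, 0, 1], "delta_rot": [0, 0, 0]}, {"travel": [30, 0, 1], "delta_rot": [0, 0, 0]}, {"travel": [38, 0, 1], "delta_rot": [0, 0, 0]}, {"travel": [46, 0, 1], "delta_rot": [0, 0, 0]}, {"travel": [54, 0, 1], "delta_rot": [0, 0, 0]}, {"travel": [61, 0, 1], "delta_rot": [0, 0, 0]}, {"travel": [68, 0, 1], "delta_rot": [0, 0, 0]}, {"travel": [74, 0, 1], "delta_rot": [0, 0, 0]}, {"travel": [76, 0, 1], "delta_rot": [0, 0, 0]}]'

```text
time_s: 9.55
tcp_pos: [479.4, -129.1, 113.8]
eef_rot: [0.001, 0.761, 0.648, -0.001]
ft_force: [0.5, -0.4, 0.0]
finger_gap: -0.1
```

```bash
python3 -c "
from h import *
mv((0,-190,112),(0,-232,220))
a=read_camera('side');b=read_camera('scene')
cv2.imwrite('pics/j.png',np.hstack([cv2.resize(a[160:410,100:380],None,fx=1.4,fy=1.4),cv2.resize(b[80:255,150:350],None,fx=2,fy=2)]))"
```

```text
t 9.55 tcp base [   1.4 -155.7  113.8] F [ 0.5 -0.4  0. ] gap -0.1 q [-0.31  0.38  0.59  2.06 -0.29  0.79  0.3 ]
(0, -190, 112) travel [-34.3  -1.3   1.9] rot [ 0.   0.2 -0.2]
(0, -232, 220) travel [ -76.7   -1.2 -105.9] rot [ 0.   0.2 -0.2]
```

View pics/j.png

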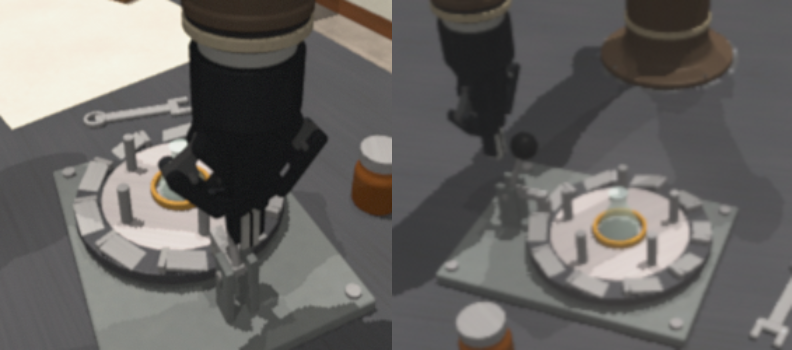

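Ball is back at (524,146) in the scene pane, as in the starting picture. Retreating.

Request:
carry_out --plan '[{"travel": [-20, 0, 0], "delta_rot": [0, 0, 0]}, {"travel": [-45, 0, -5], "delta_rot": [0, 0, 0]}, {"travel": [-70, 0, -30], "delta_rot": [0, 0, 0]}, {"travel": [-90, 0, -70], "delta_rot": [0, 0, 0]}, {"travel": [-115, 0, -110], "delta_rot": [0, 0, 0]}, {"travel": [-150, 0, -130], "delta_rot": [0, 0, 0]}, {"travel": [-190, 0, -140], "delta_rot": [0, 0, 0]}, {"travel": [-220, 0, -140], "delta_rot": [0, 0, 0]}, {"travel": [-220, 0, -140], "delta_rot": [0, 0, 0]}]'

```text
time_s: 10.55
tcp_pos: [442.0, -351.3, 255.5]
eef_rot: [0.003, 0.764, 0.646, -0.002]
ft_force: [0.0, 0.1, -0.1]
finger_gap: -0.2
```

```bash
python3 -c "
from h import *
mv()
a=read_camera('side');b=read_camera('scene')
cv2.imwrite('pics/k1.png',cv2.resize(a[210:410,130:400],None,fx=2.9,fy=2.9,interpolation=2)); cv2.imwrite('pics/k2.png',cv2.resize(b[130:280,170:370],None,fx=4,fy=4,interpolation=2))"
```

```text
t 10.55 tcp base [  -0.8 -381.   255.5] F [ 0.   0.1 -0.1] gap -0.2 q [ 0.03  0.33  0.72  1.75 -0.23  1.14  0.65]
```

View pics/k1.png

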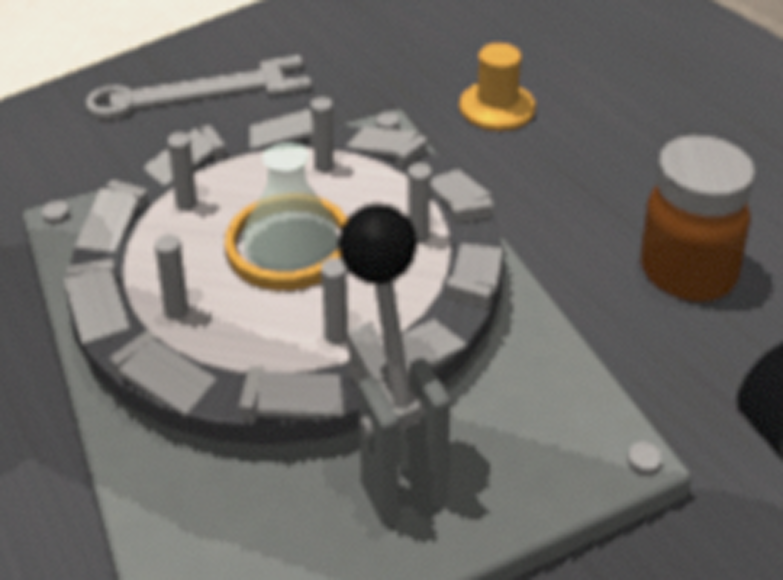

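View pics/k2.png

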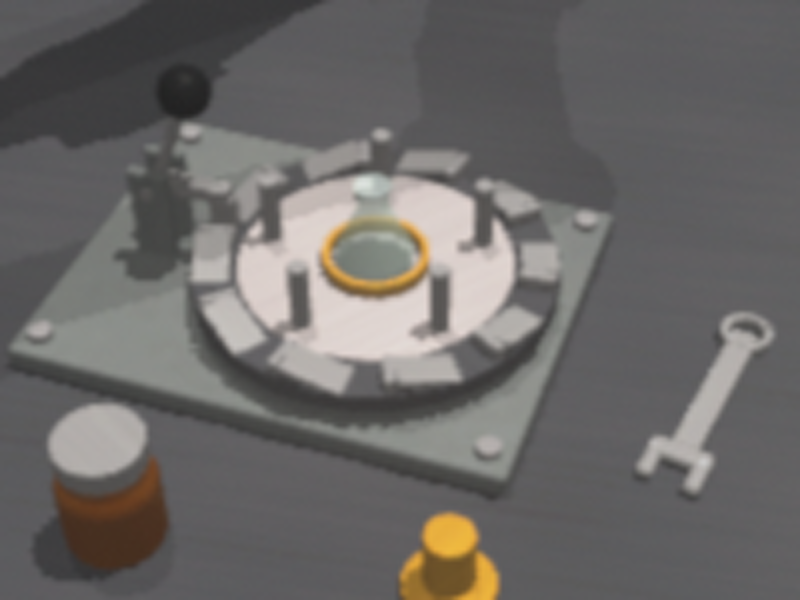

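```bash
python3 -c "
from h import *
ang([(321,106),(180,139),(168,242),(335,263),(420,171)],[(270,182),(381,134),(485,185),(440,267),(297,266)])
a=read_camera('side')
for im in (cv2.imread('pics/a_side.png'),a):
    m=cv2.inRange(im,(0,0,0),(28,28,28))[270:320,240:285];M=cv2.moments(m,True);print(M['m10']/M['m00'],M['m01']/M['m00'])
print(manip.observe()['ft_force']);job.sign_off()"
```

```text
side [38.7 51.3 84. ] r 64.3 wheel -0.647
side [-39.1  54.1  84. ] r 66.7 wheel -0.631
side [-64.6 -20.9  84. ] r 67.9 wheel -0.629
side [  0.4 -66.5  84. ] r 66.5 wheel -0.622
side [ 63.9 -22.7  84. ] r 67.9 wheel -0.655
scene [ -0.2 -67.   84. ] r 67.0 wheel -0.631
scene [-66.4 -21.5  84. ] r 69.8 wheel -0.629
scene [-40.3  54.4  84. ] r 67.7 wheel -0.619
scene [37.6 53.2 84. ] r 65.1 wheel -0.615
scene [ 63.6 -22.6  84. ] r 67.5 wheel -0.655
20.365284974093264 25.632124352331605
20.46524064171123 25.807486631016044
[-0.00414553  1.18502896  0.42793506]
the job is handed in; nothing more can be done
```

The job is done and handed in at about 10.6 s of robot time; the sign-off gave no verdict. With the fingers closed, I pushed the ball outward until the pawl fell open. I then pushed peg0 to turn the table back one notch, and pushed the ball inward so the pawl dropped home.

- **Table angle:** all ten peg readings from the two cameras lie between -0.615 and -0.655 rad, with a mean of about -0.63. The target was -0.628.
- **Pawl:** in the side view the ball is back within 0.2 px of where it started with the pawl down.
- **Flask and other things:** the flask stands upright in its ring. The jar, spanner and fitting look unmoved in the pictures; I did not re-measure their positions.
- **Arm:** it is well clear, with about 1 N or less on the wrist sensor, which is noise.

One check disagreed. While the arm blocked part of the view, the two cameras placed the opened ball 9 mm apart. A clear view right afterwards showed the lever leaning outward, with the pawl up.

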